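# Slide the loaded finishing caddy over the step into its rack bay

### The arm

A 6-joint arm with a two-finger parallel gripper is mounted at the origin on a cart in front of the work surface, level with it; the furniture and walls round the work are solid. World frame = base frame: x ahead of the robot, y to its left, z up, the work surface at z = 0. Lengths are in m, angles in degrees, forces in N, time in s.
With the tool pointing down it reaches from about 0.35 to 0.875 m from the base axis. Payload 4.2 kg.
Tool frame: the origin (TCP) lies on the centre line of the jaws, within the pads' length; the fingertips stand tip_reach ahead of it and the grasp point (between the pads) is the TCP (tip_reach is the distance from the TCP to the fingertips, in m); z points along the fingers, y is the line along which they close (so a half turn about z gives the same grasp; the last joint's range is limited). The gripper opens to 87 mm and grips with 3 to 60 N. Pads are 19 mm wide; open, the fingers measure 117 mm over their backs; the gripper's body (75 mm by 190 mm) begins 51 mm behind the grasp point.
Start: joints at [82.368, 22.042, 0.453, 0, -68.411, -14.817], TCP at [0.239, 0.578, 0.242] pointing down, gripper open.
Joint ranges: [-179.83, 179.83], [-69.29, 118.12], [-61.27, 80.66], [-181.25, 117.63], [-171.15, -9.14], [-177.46, 177.46]. Speed limits (degrees/s): [159.86, 159.86, 180, 180, 180, 180].

### API

Orientations are given as a 3x3 rotation matrix whose columns are the frame's x, y, z axes.
In Python, from station import sense, capture, finish_job, tip_reach gives the robot as it stands.
- The arm moves only by the tool arm_command, never from a script. Its argument "deltas" is a list of rows, each a list of 7 numbers: the turn, a rotation vector about the tool's x, y, z in rad, then the shift along the tool's x, y, z in cm, then the closure, from -1 (fully open) to 1 (shut), so that 0 is half open. In form: [[rx, ry, rz, dx, dy, dz, hand], ...]. A call has 1 to 8 rows; each row is the pose to reach, as a shift and turn from the pose commanded when the call began, along the tool's axes at that moment; what a row does not reach only later rows make up. A row lasts 1/12 s, in which the tool goes at most 41.7 mm and 7.16 degrees, less where a joint would pass 70% of its speed; a pose out of reach is approached as far as the arm can. A call with a gripper value outside its range is refused whole. The fingers move at their own pace and stop on an object; the grip force is fixed at half the most. Time passes only in rows, so rows that repeat a pose let the fingers close. It gives the time, the measured TCP pose, the force, the opening and the grip force at its end, in the units of the state.
- sense(): the state, without advancing time (a new reading comes with each control period).
- capture(name): name is "side" or "top" or "wrist"; returns a dict with "pixels" (400x640x3 uint8, blue, green, red), "fovy" (degrees; the focal length in pixels is half the picture's height over the tangent of half this angle, whatever the lens; pixels are square), "cx", "cy" (the principal point, pixels), "k1" (the pictures are not rectified: a ray, as slopes to the right and down, at radius r is drawn at 1 + k1 r^2 times it, then the intrinsics apply), "rvec" (rotation vector, rad) and "tvec" (3), from world to camera coordinates, as OpenCV has them. Camera axes: x right, y down, z forward; pixel columns grow to the right and rows downward; lengths in m; the calibration is good to about 2 mm. A picture is of the moment at which its call begins. There is no depth.
- finish_job(): hands the job in; it is judged then, once.
The state is a dict: "time_s": time; "joints": joint angles; "joint_velocities": joint speeds; "effort": joint torques, N m; "tcp_pos": TCP position; "ee_rot": TCP orientation; "wrist_force": force on the tool from outside, world axes, zero at the start; "moment": the same for the moment, N m; "gripper_width": opening from 0.0 (shut) to 1.0 (fully open); "gripper_force": force on a finger pad.
Only numpy, scipy, OpenCV 4.12 (cv2) and the standard library are available. Lean on these libraries where they do the work, as an engineer would, in place of code of your own. Each camera call takes 0.05 s, during which the arm holds its last target. There are 200 camera calls.

### The job

Put the loose grey sanding pad from the plywood board flat into the open rear well of the yellow caddy. Then, holding the caddy by its black tail handle, slide it along the board and over the step into the free, blue-lined bay of the rack until its nose is fully home against the stop. Slide it, do not lift it off; the tall solvent tin standing loose in it must stay upright, and nothing else on the bench may be disturbed.

Things in the scene. Friction and masses are not known exactly. Their poses are not given: they have to be found in the camera images.
- board: Fixed plywood transfer board, 290 (x) x 340 (y) x 20 mm. Origin under its centre on the bench; its top is at its own z = +20 mm. Its +x axis points towards the rack, its y axis runs along the edge that faces the rack.
- rack: Fixed wooden rack of two bays side by side past the board's +x edge (gap 3 to 30 mm). Base 190 (x) x 240 (y) mm, floor at its own z = +24 mm. Origin under the base's centre; +x points into the bays. Bays are 108 mm wide, centred at y = +58 and -58 mm, between 8 mm rails 28 mm high that run from x = -69 mm to the stop, whose face is at x = +85 mm.
- rack_mouth (a point): Middle of the front edge of the rack's floor, on the floor (rack x = -95 mm). The rack is sunk in the bench by up to 10 mm, so its floor lies between 6 mm lower and 4 mm higher than the board's top: compare heights.
- liner: Blue liner, 150 x 96 mm, on the floor of the free bay, flush (no step). Origin on the bay's floor, at the bay's middle in y; +x points into the bay to the stop, whose face is 82 mm ahead. When the caddy is fully home and straight its origin and axes coincide with these.
- carton: Brown carton, 108 (along the bay) x 97 x 118 mm high, fixed in the other bay. Origin under its centre, on the rack's floor.
- caddy: Yellow open caddy, 164 (x) x 98 (y) x 42 mm high, 0.25 to 0.5 kg, loose, on two steel runners along x (y = +-36 mm) whose front ends turn up 8 mm to ride up a small step. Origin on the runners' underside, midway along the yellow body; +x points to the nose (x = +82 mm). Walls 4 mm, inner floor at z = 12 mm; a low cross wall (top z = 26 mm) at x = +14 mm parts nose well (tin) and rear well.
- caddy_handle (a point): Point to grip the black tail handle: caddy x = -118 mm, z = 32 mm. The handle is a level bar along the caddy's x from x = -81 to -149 mm, 14 mm thick (y), 26 mm high (z = 16 to 42 mm).
- caddy_well (a point): Centre of the rear well's floor (90 x 90 mm): caddy x = -34 mm, z = 12 mm.
- tin: Yellow and white oblong solvent tin with a white cap, 48 (x) x 88 (y) x 149 mm tall, 0.35 kg, standing loose in the caddy's nose well. Origin under its centre, z up its axis.
- pad: Dark grey sanding pad 38 (x) x 52 (y) x 12 mm, loose on the board ahead of the caddy. Origin under its centre.
- tape: Green tape measure 32 (x) x 70 (y) x 54 mm, loose on a front corner of the board, beside the lanes to the bays. Leave alone. Origin under its centre.
- hexkey: Black L-shaped hex key 22 (x) x 75 (y) x 5 mm on the other front corner of the board. Leave alone. Origin under its centre.
- plane: Block plane 42 x 160 (y) x 57 mm on the bench left of the board. Leave alone.
- cutters: Black flush cutters 44 x 123 (y) x 11 mm on the bench left of the board. Leave alone.
Mind the look-alikes: they are no part of the job. Leave any red look-alike of the tin alone.

How it is judged (in metres and radians):
On the way:
1. the pad lies released in the caddy's rear well while the caddy still stands on the board (x of pad in the frame of caddy between -0.072 and 0.012 m and y of pad in the frame of caddy between -0.04 and 0.04 m and z of pad in the frame of caddy between 0 and 0.026 m and x of caddy in the frame of liner below -0.15 m and contact force between pad and the fingers below 0.1 N and linear speed of pad below 0.05 m/s), for 0.2 s.
At the end, for the whole second after the job is handed in: The caddy stands flat on the floor of the blue-lined bay of the rack, straight (within 0.08 rad), within 9 mm sideways and with its nose within 8 mm of the stop, at rest and released; the pad lies flat in its rear well and the solvent tin stands upright in its nose well (x of caddy in the frame of liner between -0.008 and 0.006 m and y of caddy in the frame of liner between -0.009 and 0.009 m and z of caddy in the frame of liner between -0.004 and 0.005 m and angle between the x axis of caddy and the x axis of liner, either way round below 0.08 rad and angle between caddy's own z axis and vertical below 0.04 rad and linear speed of caddy below 0.02 m/s and linear speed of tin below 0.05 m/s and x of pad in the frame of caddy between -0.072 and 0.012 m and y of pad in the frame of caddy between -0.04 and 0.04 m and z of pad in the frame of caddy between 0 and 0.026 m and x of tin in the frame of caddy between 0.014 and 0.078 m and y of tin in the frame of caddy between -0.045 and 0.045 m and z of tin in the frame of caddy between 0.005 and 0.022 m and angle between tin's own z axis and vertical below 0.08 rad); the robot touches nothing.
It fails at once if the caddy is lifted more than 20 mm off the board's level instead of being slid (z of caddy in the frame of board above 0.04 m).
It fails at once if the caddy tips by more than 0.2 rad (angle between caddy's own z axis and vertical above 0.2 rad).
It fails at once if the solvent tin tips by more than 0.3 rad (angle between tin's own z axis and vertical above 0.3 rad).
It fails at once if the tape measure, hex key, block plane or flush cutters are moved more than 25 mm (distance of any of tape, hexkey, plane, cutters from where it was at the start of the episode above 0.025 m).
It also fails if it takes over 64 s, if anything falls off the work surface, if the arm or the gripper's body presses on something with over 40 N, if the wrist force passes 120 N, or if a joint passes its speed limit or range.

## Working session

There is one attempt and no reset: what is moved stays moved. The work goes in short steps, Python scripts to look and compute and a tool call to move; the robot and the scene stay as the last step left them, time stands still between calls to the robot, and variables do not carry over. Pictures are saved under pics/ and viewed, at most 10 in all, crops included, and the job is handed in when it is done.

Besides the shell and the picture viewer there is one more tool, called after "Call:" in YAML: its name, and indented under it one key for each argument. arm_command: Moves the arm, as the interface text tells. Its arguments: {"type":"object","properties":{"deltas":{"type":"array"}},"required":["deltas"]}

```bash
ls; mkdir -p pics; python3 - <<'E'
from station import *
import cv2
print(tip_reach, sense())
for n in ("top","side"):
    c=capture(n); print(n,{k:v for k,v in c.items() if k!="pixels"})
    cv2.imwrite(f"pics/{n}0.png",c["pixels"])
E
```

```text
pics
0.019 {'time_s': 0.0, 'joints': array([ 8.23691592e+01,  2.20920639e+01,  3.78515933e-01, -2.91876339e-02,
       -6.84107357e+01, -1.48164749e+01]), 'joint_velocities': array([ 0.01820659,  0.05246962,  0.05019822,  0.00160955, -0.05436241,
       -0.11134536]), 'effort': array([-1.04118921e-03, -3.90671253e+01,  1.87404495e+01,  4.21984747e+00,
        1.10208589e-02, -1.94187005e-04]), 'tcp_pos': array([0.23841171, 0.57712641, 0.24043669]), 'ee_rot': array([[ 9.24159278e-01, -3.82006617e-01, -7.57523496e-04],
       [-3.82007356e-01, -9.24156926e-01, -2.08700251e-03],
       [ 9.71781821e-05,  2.21810228e-03, -9.99997535e-01]]), 'wrist_force': array([0.23497898, 0.44260933, 0.19008918]), 'moment': array([ 0.08959978, -0.0011621 ,  0.02990074]), 'gripper_force': 0.0, 'gripper_width': 1.0016991641749386}
top {'fovy': 42.20761000096114, 'cx': 319.7916362792063, 'cy': 207.6100148935714, 'k1': -0.0643259226740424, 'rvec': array([ 1.92675752, -1.70964341,  0.62334758]), 'tvec': array([0.19268726, 0.48376019, 1.30974964])}
side {'fovy': 46.375762039273276, 'cx': 326.3149133566282, 'cy': 205.63157732654633, 'k1': 0.010933726134161798, 'rvec': array([ 2.20791264, -1.10043924,  0.40037587]), 'tvec': array([-0.11770753,  0.4849409 ,  0.87679237])}
```

View pics/top0.png

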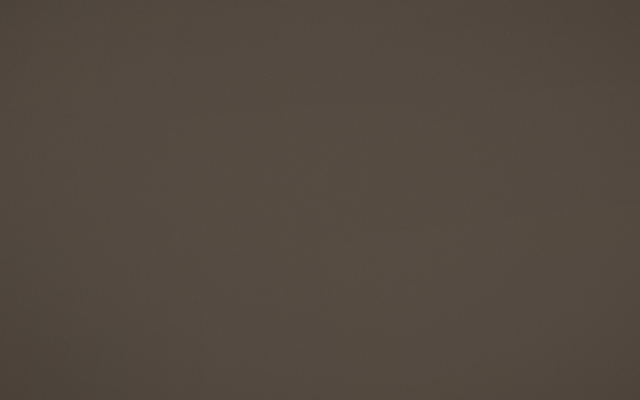

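View pics/side0.png

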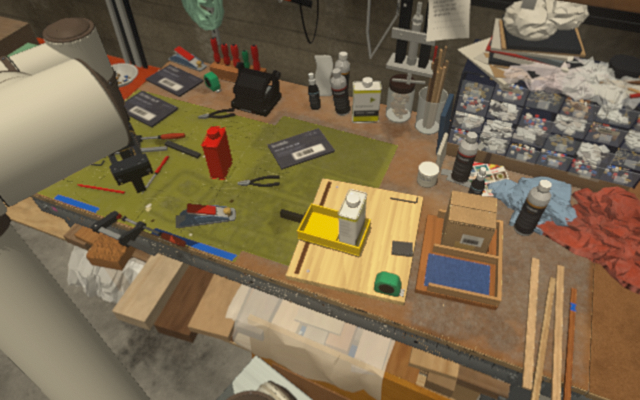

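The top view shows only a uniform brown, so it's blocked. The side view shows the board (corners about (322,180), (425,197), (408,300), (289,276)), the caddy near (335,230), the pad at (402,248), the tape at (388,284) and the blue bay at (460,272).

```bash
cat > h.py <<'E'
import numpy as np, cv2
from station import *
def K(c):
    f=200/np.tan(np.radians(c["fovy"]/2)); return np.array([[f,0,c["cx"]],[0,f,c["cy"]],[0,0,1.]])
def D(c): return np.array([c["k1"],0,0,0.])
def ray(c,uv):
    # undistort, return camera centre and world ray directions
    n=cv2.undistortPoints(np.array(uv,float).reshape(-1,1,2),K(c),D(c)).reshape(-1,2)
    R=cv2.Rodrigues(c["rvec"])[0]; d=np.c_[n,np.ones(len(n))]@R
    return -R.T@c["tvec"],d
def atz(c,uv,z):
    o,d=ray(c,uv); z=np.broadcast_to(z,len(d)); return o+d*((z-o[2])/d[:,2])[:,None]
def proj(c,p): return cv2.projectPoints(np.array(p,float).reshape(-1,1,3),c["rvec"],c["tvec"],K(c),D(c))[0].reshape(-1,2)
def crop(c,x0,y0,x1,y1,s,name): cv2.imwrite(name,cv2.resize(c["pixels"][y0:y1,x0:x1],None,fx=s,fy=s,interpolation=cv2.INTER_CUBIC))
E
python3 - <<'E'
from h import *
c=capture("top"); print(ray(c,[[320,200]]))
c=capture("side"); print(ray(c,[[320,200]]))
print(atz(c,[[322,180],[425,197],[408,300],[289,276],[402,248],[388,292],[282,214]],[.02,.02,.02,.02,.03,.02,.05]).round(3))
crop(c,270,165,510,315,3.3,"pics/side1.png")
c=capture("wrist"); print({k:v for k,v in c.items() if k!="pixels"}); print(ray(c,[[320,200]])); cv2.imwrite("pics/w0.png",c["pixels"])
E
```

```text
(array([-0.46857515,  0.16383534,  1.31916326]), array([[ 0.63749383,  0.0585542 , -0.76836765]]))
(array([-0.09042366, -0.22743938,  0.97871471]), array([[ 0.51774269,  0.41846026, -0.7464328 ]]))
[[ 0.639  0.352  0.02 ]
 [ 0.757  0.085  0.02 ]
 [ 0.451 -0.042  0.02 ]
 [ 0.336  0.22   0.02 ]
 [ 0.563  0.043  0.03 ]
 [ 0.442  0.006  0.02 ]
 [ 0.456  0.343  0.05 ]]
{'fovy': 67.21041087071262, 'cx': 320.2212471051609, 'cy': 200.73469605458763, 'k1': 0.0030499908637082723, 'rvec': array([-1.65852782,  2.47634811,  0.3210481 ]), 'tvec': array([ 0.62431621, -0.03026873,  0.3898283 ])}
(array([0.30270476, 0.55077992, 0.38427118]), array([[-0.23390896,  0.09646477, -0.96746454]]))
```

View pics/side1.png

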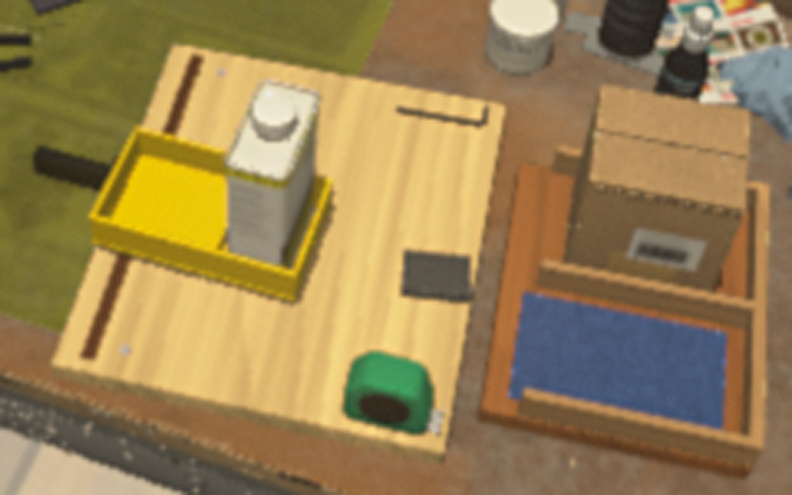

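The crop shows the caddy tail handle end at (37,160), the pad centre at (437,275), the liner at (515–725,295–425), the tape at (388,393) and the hex key at (450,112). That's enough for an approach, so I'll move to a wrist view above the board and rack.

Call:
arm_command:
  deltas:
    - [0,0,0.12,3,2.2,-0.9,-1]
    - [0,0,0.24,6,4.4,-1.8,-1]
    - [0,0,0.36,9,6.6,-2.7,-1]
    - [0,0,0.48,12,8.8,-3.6,-1]
    - [0,0,0.6,15,11,-4.5,-1]
    - [0,0,0.7,18,13.2,-5.4,-1]
    - [0,0,0.76,21,15.4,-6.3,-1]
    - [0,0,0.76,24,17.2,-7,-1]

```text
time_s: 0.92
tcp_pos: [0.3952, 0.325, 0.3126]
ee_rot: [[0.405, -0.914, 0.001], [-0.914, -0.405, 0.001], [-0.001, -0.001, -1.0]]
wrist_force: [0.7, 0.0, 0.4]
gripper_width: 1.001
gripper_force: 0.0
```

```bash
cat >> h.py <<'E'
def to(p,yaw):
    "world TCP target p (m) and tool-x yaw (deg) -> turn rz (rad) and shift (cm) in the tool axes, tool down"
    s=sense(); R=s["ee_rot"]; y=np.radians(yaw)
    Rt=np.array([[np.cos(y),np.sin(y),0],[np.sin(y),-np.cos(y),0],[0,0,-1]])
    rv=cv2.Rodrigues(R.T@Rt)[0].ravel(); d=R.T@(np.array(p)-s["tcp_pos"])*100
    print("t",round(s["time_s"],2),"tcp",s["tcp_pos"].round(4),"yaw",np.degrees(np.arctan2(R[1,0],R[0,0])).round(2),"turn",rv.round(4),"shift cm",d.round(2))
E
python3 -c "
from h import *
to([.55,.08,.36],-66)"
```

```text
t 0.92 tcp [0.3952 0.325  0.3126] yaw -66.1 turn [-0.0009  0.0006 -0.0018] shift cm [28.67 -4.24 -4.75]
```

Call:
arm_command:
  deltas:
    - [0,0,0,3.6,-0.5,-0.6,-1]
    - [0,0,0,7.2,-1,-1.2,-1]
    - [0,0,0,10.8,-1.5,-1.8,-1]
    - [0,0,0,14.4,-2,-2.4,-1]
    - [0,0,0,18,-2.6,-3,-1]
    - [0,0,0,21.6,-3.1,-3.6,-1]
    - [0,0,0,25.2,-3.6,-4.2,-1]
    - [0,0,0,28.5,-4.2,-4.8,-1]

```text
time_s: 1.58
tcp_pos: [0.5496, 0.0818, 0.36]
ee_rot: [[0.406, -0.914, 0.0], [-0.914, -0.406, 0.0], [-0.0, -0.0, -1.0]]
wrist_force: [0.2, 1.4, 0.8]
gripper_width: 1.0
gripper_force: 0.0
```

Call:
arm_command:
  deltas:
    - [0,0,0,0,0,0,-1]
    - [0,0,0,0,0,0,-1]
    - [0,0,0,0,0,0,-1]

```text
time_s: 1.83
tcp_pos: [0.5488, 0.0837, 0.3591]
ee_rot: [[0.406, -0.914, -0.001], [-0.914, -0.406, 0.0], [-0.0, 0.001, -1.0]]
wrist_force: [-0.6, -0.2, -1.2]
gripper_width: 0.998
gripper_force: 0.0
```

```bash
python3 -c "
from h import *
import pickle
c=capture('wrist'); pickle.dump(c,open('w1.pkl','wb')); cv2.imwrite('pics/w1.png',c['pixels']); to([.55,.08,.36],-66)
c=capture('side'); pickle.dump(c,open('s1.pkl','wb'))"
```

```text
t 1.88 tcp [0.5486 0.0842 0.3592] yaw -65.96 turn [0.0007 0.0003 0.0006] shift cm [ 0.44  0.04 -0.08]
```

View pics/w1.png

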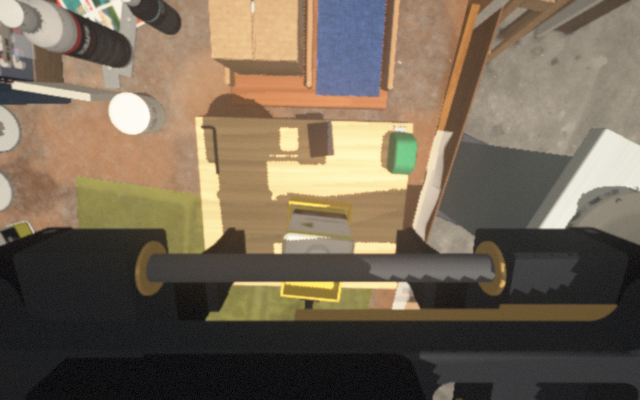

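The wrist view shows the rack at the top (liner 315–385, 0–95), the pad at (319,140), the tape at (402,153), the hex key at (212,145), and the caddy and tin at (317,250) with the handle at (309,303). I'll enlarge it.

```bash
python3 -c "
from h import *
import pickle
c=pickle.load(open('w1.pkl','rb')); c['pixels']=cv2.convertScaleAbs(c['pixels'],alpha=1.4,beta=25)
crop(c,190,0,430,197,3.3,'pics/a.png'); crop(c,260,190,380,310,5,'pics/b.png')"
```

```text
(no output)
```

View pics/a.png

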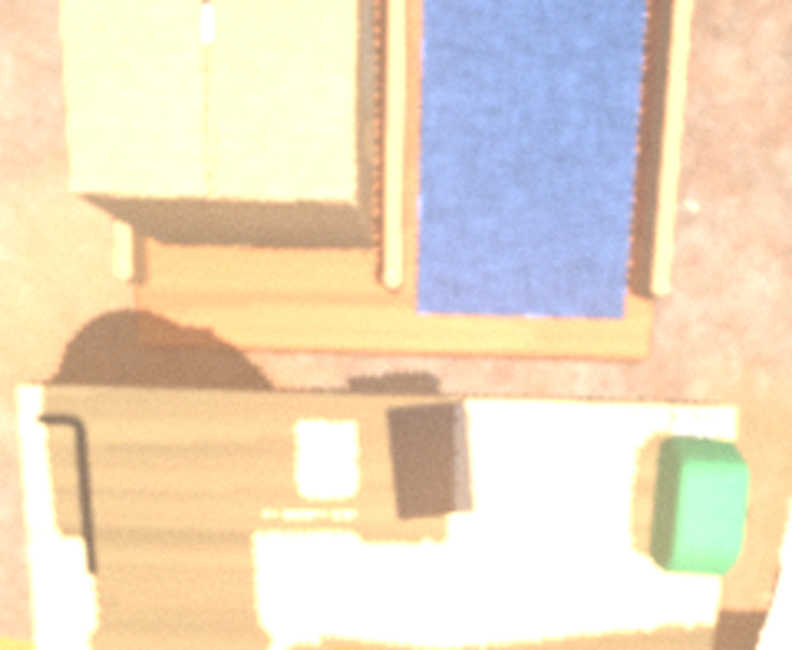

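View pics/b.png

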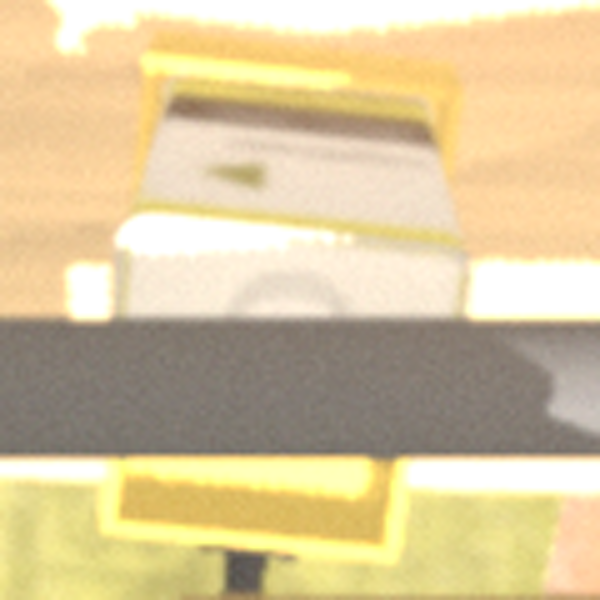

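Readings: board edge (20,385)–(738,406) in crop a, pad corners (388,410), (465,402), (470,510), (398,518), rack edge (137,341)–(648,354), liner front (418,315)–(625,318). In crop b, the caddy nose rim is (148,38)–(462,62), the tail rim (100,530)–(395,560) and the handle (244,575).

```bash
python3 -c "
from h import *
import pickle
c=pickle.load(open('w1.pkl','rb')); s=pickle.load(open('s1.pkl','rb'))
a=lambda p:np.array(p)/3.3+[190,0]
b=lambda p:np.array(p)/5+[260,190]
def show(n,P):
    v=P[1]-P[0]; print(n,P[:,:2].round(4).tolist(),'len',np.linalg.norm(v).round(4),'ang',np.degrees(np.arctan2(v[1],v[0])).round(2))
show('board edge',atz(c,a([[20,385],[738,406]]),.02))
P=atz(c,a([[388,410],[465,402],[470,510],[398,518]]),.032)
print('pad',P.mean(0)); show('front',P[:2]); show('left',P[[3,0]]); show('right',P[[2,1]])
for z in(.014,.024):
  show('rack',atz(c,a([[137,341],[648,354]]),z)); show('liner',atz(c,a([[418,315],[625,318]]),z))
show('liner right',atz(c,a([[625,318],[643,0]]),.02));show('liner left',atz(c,a([[418,315],[421,0]]),.02))
show('nose',atz(c,b([[148,38],[462,62]]),.062));show('tail',atz(c,b([[100,530],[395,560]]),.062));
Q=atz(c,b([[148,38],[462,62],[395,560],[100,530]]),.062);print('caddy',Q.mean(0));show('axis',np.array([(Q[2]+Q[3])/2,(Q[0]+Q[1])/2]))
show('axis2',np.array([atz(c,b([[244,575]]),.062)[0],(Q[0]+Q[1])/2]))
print('handle',atz(c,b([[244,575]]),.062))
print('nadir ht',ray(c,[[0,0]])[0])
"

```

```text
board edge [[0.7542, 0.0921], [0.4431, -0.0364]] len 0.3366 ang -157.56
pad [0.56528199 0.04501209 0.032     ]
front [[0.5923, 0.032], [0.5615, 0.0144]] len 0.0355 ang -150.21
left [[0.5684, 0.0754], [0.5923, 0.032]] len 0.0496 ang -61.1
right [[0.5389, 0.0582], [0.5615, 0.0144]] len 0.0493 ang -62.68
rack [[0.7126, 0.0517], [0.4914, -0.0407]] len 0.2397 ang -157.33
liner [[0.5972, -0.0125], [0.5086, -0.0506]] len 0.0964 ang -156.74
rack [[0.7099, 0.0511], [0.4932, -0.0394]] len 0.2348 ang -157.33
liner [[0.5968, -0.0118], [0.51, -0.0491]] len 0.0945 ang -156.74
liner right [[0.5094, -0.0497], [0.5607, -0.1674]] len 0.1284 ang -66.45
liner left [[0.5969, -0.0121], [0.6472, -0.1288]] len 0.1271 ang -66.7
nose [[0.5734, 0.1408], [0.4836, 0.109]] len 0.0953 ang -160.48
tail [[0.5236, 0.3022], [0.4298, 0.2727]] len 0.0983 ang -162.56
caddy [0.50260178 0.2061618  0.062     ]
axis [[0.4767, 0.2874], [0.5285, 0.1249]] len 0.1706 ang -72.31
axis2 [[0.4734, 0.2983], [0.5285, 0.1249]] len 0.182 ang -72.36
handle [[0.47336036 0.29833677 0.062     ]]
nadir ht [0.57716356 0.0200115  0.50246321]
```

The pad lies with its long side almost along the board's x, so I'll grip it across its 38 mm side at (0.565, 0.045), yaw −62°. The caddy origin is about (0.502, 0.209) at yaw −72.4°, and the goal is about (0.586, −0.107) at yaw −67°. The rack floor is within a few mm of the board top.

```bash
python3 -c "
from h import *
to([.5653,.045,.12],-62)"
```

```text
t 1.93 tcp [0.5485 0.0845 0.3593] yaw -65.92 turn [ 0.0005  0.0003 -0.0684] shift cm [ 4.3   0.07 23.93]
```

Call:
arm_command:
  deltas:
    - [0,0,-0.03,1,0,3,-1]
    - [0,0,-0.07,2,0,6.5,-1]
    - [0,0,-0.07,3,0,10,-1]
    - [0,0,-0.07,4,0.1,14,-1]
    - [0,0,-0.07,4.3,0.1,18,-1]
    - [0,0,-0.07,4.3,0.1,21.5,-1]
    - [0,0,-0.07,4.3,0.1,23.9,-1]
    - [0,0,-0.07,4.3,0.1,23.9,-1]

```text
time_s: 2.6
tcp_pos: [0.5613, 0.0441, 0.115]
ee_rot: [[0.47, -0.882, -0.012], [-0.883, -0.47, -0.003], [-0.003, 0.012, -1.0]]
wrist_force: [-0.6, 0.1, 0.1]
gripper_width: 0.999
gripper_force: 0.0
```

```bash
python3 -c "
from h import *
to([.5653,.045,.042],-62)
c=capture('wrist'); cv2.imwrite('pics/w2.png',c['pixels']); print(proj(c,[[.5653,.045,.032],sense()['tcp_pos']]))
import pickle; pickle.dump(c,open('w2.pkl','wb'))"
```

```text
t 2.6 tcp [0.5613 0.0441 0.115 ] yaw -61.95 turn [0.0119 0.003  0.0009] shift cm [ 0.13 -0.48  7.29]
[[313.77917507 211.08907753]
 [315.46144276 261.25346763]]
```

View pics/w2.png

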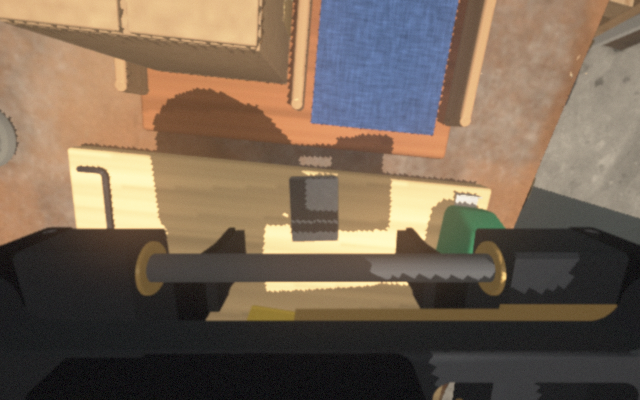

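The pad is at (314,208) with corners (290,176)–(338,240), where predicted and aligned with the tool. Going down and gripping.

Call:
arm_command:
  deltas:
    - [0,0,0,0.1,0,2,-1]
    - [0,0,0,0.1,0,4,-1]
    - [0,0,0,0.1,-0.2,5.8,-1]
    - [0,0,0,0.1,-0.2,5.8,-1]
    - [0,0,0,0.1,-0.2,5.8,-1]

```text
time_s: 3.07
tcp_pos: [0.5689, 0.045, 0.0642]
ee_rot: [[0.471, -0.882, 0.002], [-0.882, -0.471, 0.0], [0.001, -0.002, -1.0]]
wrist_force: [0.9, 0.4, 0.1]
gripper_width: 0.999
gripper_force: 0.0
```

```bash
python3 -c "
from h import *
to([.5653,.045,.042],-62)"
```

```text
t 3.07 tcp [0.5689 0.045  0.0642] yaw -61.88 turn [-0.0019 -0.0008  0.002 ] shift cm [-0.17  0.32  2.22]
```

Call:
arm_command:
  deltas:
    - [0,0,0,-0.1,0.3,1.2,-1]
    - [0,0,0,-0.1,0.3,2.2,-1]
    - [0,0,0,-0.1,0.3,2.2,-0.3]
    - [0,0,0,-0.1,0.3,2.2,1]
    - [0,0,0,-0.1,0.3,2.2,1]
    - [0,0,0,-0.1,0.3,2.2,1]
    - [0,0,0,-0.1,0.3,2.2,1]
    - [0,0,0,-0.1,0.3,2.2,1]

```text
time_s: 3.73
tcp_pos: [0.5651, 0.0437, 0.041]
ee_rot: [[0.47, -0.883, 0.001], [-0.883, -0.47, 0.0], [0.0, -0.001, -1.0]]
wrist_force: [-0.3, -0.2, 0.3]
gripper_width: 0.632
gripper_force: 0.0
```

Call:
arm_command:
  deltas:
    - [0,0,0,0,0,0,1]
    - [0,0,0,0,0,0,1]
    - [0,0,0,0,0,0,1]
    - [0,0,0,0,0,0,1]
    - [0,0,0,0,0,0,1]
    - [0,0,0,0,0,0,1]

```text
time_s: 4.23
tcp_pos: [0.5648, 0.0436, 0.0406]
ee_rot: [[0.47, -0.883, 0.0], [-0.883, -0.47, -0.0], [0.0, -0.0, -1.0]]
wrist_force: [0.0, 0.2, 0.9]
gripper_width: 0.434
gripper_force: 30.0
```

Gripped (38 mm). Lifting, then over to the rear well.

Call:
arm_command:
  deltas:
    - [0,0,0,0,0,-2,1]
    - [0,0,0,0,0,-5,1]
    - [0,0,0,0,0,-9,1]
    - [0,0,0,0,0,-13,1]
    - [0,0,0,0,0,-17,1]
    - [0,0,0,0,0,-20,1]
    - [0,0,0,-1,0,-22,1]
    - [0,0,0.05,-3,0,-22,1]

```text
time_s: 4.9
tcp_pos: [0.5534, 0.0698, 0.2662]
ee_rot: [[0.423, -0.906, 0.011], [-0.906, -0.423, 0.002], [0.002, -0.011, -1.0]]
wrist_force: [0.1, 0.1, 0.4]
gripper_width: 0.427
gripper_force: 30.0
```

```bash
python3 -c "
from h import *
to([.4883,.2512,.26],-72.4)"
```

```text
t 4.9 tcp [0.5534 0.0698 0.2662] yaw -64.99 turn [-0.0107 -0.0016  0.1294] shift cm [-19.19  -1.77   0.59]
```

Call:
arm_command:
  deltas:
    - [0,0,0.03,-3,-0.3,0,1]
    - [0,0,0.06,-6.5,-0.6,0,1]
    - [0,0,0.09,-10,-0.9,0,1]
    - [0,0,0.12,-13.5,-1.2,0,1]
    - [0,0,0.13,-17,-1.5,0,1]
    - [0,0,0.13,-19.2,-1.8,0,1]
    - [0,0,0.13,-19.2,-1.8,0,1]
    - [0,0,0.13,-19.2,-1.8,0,1]

```text
time_s: 5.57
tcp_pos: [0.4847, 0.2524, 0.2602]
ee_rot: [[0.306, -0.952, -0.001], [-0.952, -0.306, -0.0], [0.0, 0.001, -1.0]]
wrist_force: [-0.3, -0.6, 0.2]
gripper_width: 0.437
gripper_force: 30.0
```

```bash
python3 -c "
from h import *
to([.4883,.2512,.068],-72.4)
import pickle
for n in('side','wrist'):
  c=capture(n); pickle.dump(c,open(n+'3.pkl','wb'))
  if n=='side': crop(c,230,130,430,310,3.3,'pics/side3.png')
  else: cv2.imwrite('pics/w3.png',c['pixels'])"
```

```text
t 5.57 tcp [0.4847 0.2524 0.2602] yaw -72.16 turn [ 0.0008 -0.0002  0.0042] shift cm [ 0.22 -0.32 19.22]
```

View pics/side3.png

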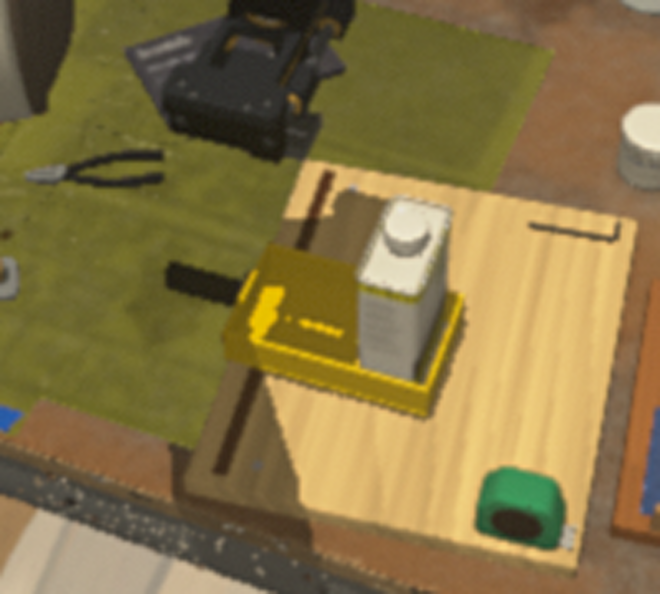

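Side view: the gripper is over the caddy at (260,90), the rear well is empty and the tin is upright. Rim corners are about (268,245), (226,335), (430,392), (463,295), and the handle end is at (170,262). Using these to cross-check the caddy.

```bash
python3 -c "
from h import *
import pickle
c=pickle.load(open('side3.pkl','rb'))
P=atz(c,np.array([[268,245],[226,335],[430,392],[463,295],[172,262]])/3.3+[230,130],.062); print(P.round(4))
x=np.array([.3024,-.9532]);y=np.array([.9532,.3024]); d=P[:,:2]-[.5016,.2093]; print(np.c_[d@x,d@y].round(4))
to([.4883,.2512,.068],-72.4)"
```

```text
[[0.52   0.2958 0.062 ]
 [0.4305 0.2652 0.062 ]
 [0.4791 0.1125 0.062 ]
 [0.5696 0.144  0.062 ]
 [0.461  0.3451 0.062 ]]
[[-0.0769  0.0437]
 [-0.0748 -0.0509]
 [ 0.0854 -0.0507]
 [ 0.0828  0.0451]
 [-0.1417  0.0024]]
t 5.67 tcp [0.4853 0.251  0.2603] yaw -72.31 turn [ 0.0007 -0.0003  0.0016] shift cm [ 0.06 -0.31 19.23]
```

Both views agree to about 3 mm. Lowering into the well.

Call:
arm_command:
  deltas:
    - [0,0,0,0.1,-0.1,3,1]
    - [0,0,0,0.3,-0.1,6,1]
    - [0,0,0,0.3,-0.1,9,1]
    - [0,0,0,0.3,-0.1,12,1]
    - [0,0,0,0.3,-0.1,14,1]
    - [0,0,0,0.3,-0.1,14.5,1]
    - [0,0,0,0.3,-0.1,14.5,1]
    - [0,0,0,0.3,-0.1,14.5,1]

```text
time_s: 6.33
tcp_pos: [0.4883, 0.2488, 0.1166]
ee_rot: [[0.303, -0.953, 0.002], [-0.953, -0.303, 0.001], [-0.0, -0.002, -1.0]]
wrist_force: [-0.5, -1.2, 0.7]
gripper_width: 0.431
gripper_force: 30.0
```

```bash
python3 -c "
from h import *
to([.4875,.2488,.065],-72.4)"
```

```text
t 6.33 tcp [0.4883 0.2488 0.1166] yaw -72.33 turn [-0.0017  0.0001  0.0012] shift cm [-0.02  0.08  5.16]
```

Call:
arm_command:
  deltas:
    - [0,0,0,0,0,1,1]
    - [0,0,0,0,0,2,1]
    - [0,0,0,0,0,3,1]
    - [0,0,0,0,0,4,1]
    - [0,0,0,0,0,4.8,1]
    - [0,0,0,0,0,5.3,1]
    - [0,0,0,0,0,5.3,1]
    - [0,0,0,0,0,5.3,1]

```text
time_s: 7.0
tcp_pos: [0.4872, 0.249, 0.0622]
ee_rot: [[0.304, -0.953, -0.0], [-0.953, -0.304, -0.001], [0.0, 0.001, -1.0]]
wrist_force: [0.3, 0.5, 0.1]
gripper_width: 0.427
gripper_force: 30.0
```

Call:
arm_command:
  deltas:
    - [0,0,0,0,0,0,0]
    - [0,0,0,0,0,0,-0.1]
    - [0,0,0,0,0,0,-0.1]
    - [0,0,0,0,0,0,-0.1]
    - [0,0,0,0,0,0,-0.1]
    - [0,0,0,0,0,0,-0.1]

```text
time_s: 7.5
tcp_pos: [0.4873, 0.249, 0.0628]
ee_rot: [[0.304, -0.953, 0.0], [-0.953, -0.304, 0.0], [-0.0, -0.0, -1.0]]
wrist_force: [0.1, 0.4, 0.5]
gripper_width: 0.552
gripper_force: 0.0
```

Released. Up, and back over the handle.

Call:
arm_command:
  deltas:
    - [0,0,0,0,0,-1,-0.1]
    - [0,0,0,0,0,-3,-0.1]
    - [0,0,0,0,0,-6,-0.1]
    - [0,0,0,-1,0,-8,-0.1]
    - [0,0,0,-3,0,-9,-0.2]
    - [0,0,0,-6,0,-9,-0.2]
    - [0,0,0,-7.4,0,-9,-0.2]
    - [0,0,0,-7.4,0,-9,-0.2]

```text
time_s: 8.17
tcp_pos: [0.4643, 0.3219, 0.1534]
ee_rot: [[0.307, -0.952, 0.001], [-0.952, -0.307, 0.002], [-0.001, -0.002, -1.0]]
wrist_force: [1.2, -0.6, -0.5]
gripper_width: 0.599
gripper_force: 0.0
```

Call:
arm_command:
  deltas:
    - [0,0,0,0,0,0,-0.2]
    - [0,0,0,0,0,0,-0.2]

```text
time_s: 8.33
tcp_pos: [0.4645, 0.3188, 0.1523]
ee_rot: [[0.304, -0.953, -0.001], [-0.953, -0.304, -0.001], [0.001, 0.001, -1.0]]
wrist_force: [0.8, -1.1, -0.4]
gripper_width: 0.597
gripper_force: 0.0
```

```bash
python3 -c "
from h import *
to([.4651,.3194,.053],-72.4)
import pickle
A=[]
for n in('wrist','side'):
  c=capture(n); pickle.dump(c,open(n+'4.pkl','wb'))
  p=c['pixels']; A.append(cv2.resize(p[150:270,240:400] if n=='side' else p[:320,:],None,fx=(5 if n=='side' else 1.25),fy=(2.3 if n=='side' else 1.0)) )
cv2.imwrite('pics/w4.png',np.vstack(A))
print(proj(pickle.load(open('wrist4.pkl','rb')),[[.4651,.3194,.062],[.4875,.2488,.044]]))"
```

```text
t 8.33 tcp [0.4645 0.3188 0.1523] yaw -72.3 turn [ 0.0012 -0.0007  0.0017] shift cm [-0.05 -0.09  9.93]
[[318.85893855 210.61387222]
 [319.10584656 116.00395221]]
```

View pics/w4.png

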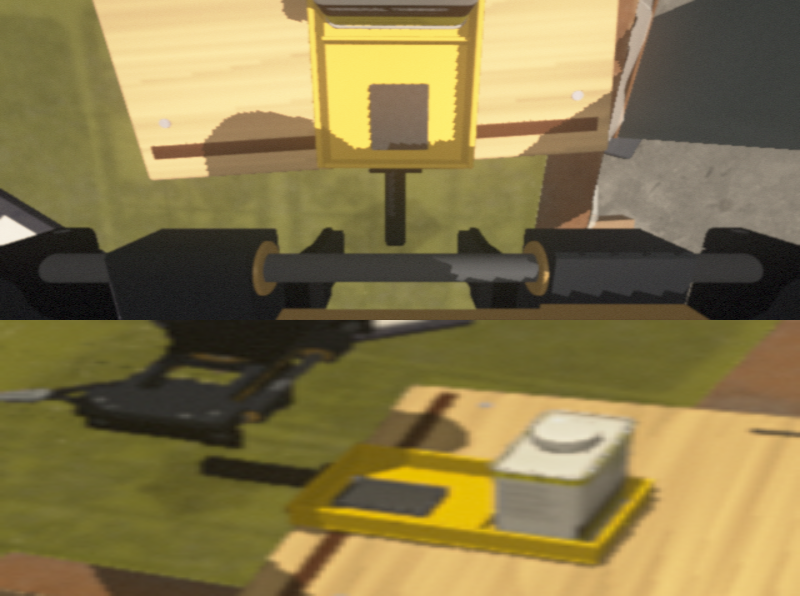

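The pad lies flat in the well (composite (398,117)) and the tin is upright. The handle spans (394,175)–(396,243), about 2 mm left of prediction. Descending and gripping the handle.

Call:
arm_command:
  deltas:
    - [0,0,0,0,-0.1,2.5,-0.2]
    - [0,0,0,0,-0.2,5,-0.2]
    - [0,0,0,0,-0.3,7.5,-0.2]
    - [0,0,0,0,-0.3,9,-0.2]
    - [0,0,0,0,-0.3,9.9,-0.2]
    - [0,0,0,0,-0.3,9.9,-0.2]
    - [0,0,0,0,-0.3,9.9,-0.2]
    - [0,0,0,0,-0.3,9.9,-0.2]

```text
time_s: 9.1
tcp_pos: [0.4684, 0.3208, 0.0547]
ee_rot: [[0.304, -0.953, 0.002], [-0.953, -0.304, 0.002], [-0.001, -0.002, -1.0]]
wrist_force: [1.3, 0.2, 0.2]
gripper_width: 0.598
gripper_force: 0.0
```

Call:
arm_command:
  deltas:
    - [0,0,0,0,0,0,0.2]
    - [0,0,0,0,0,0,0.3]
    - [0,0,0,0,0,0,0.4]
    - [0,0,0,0,0,0,0.5]
    - [0,0,0,0,0,0,0.55]
    - [0,0,0,0,0,0,0.6]
    - [0,0,0,0,0,0,0.7]
    - [0,0,0,0,0,0,0.8]

```text
time_s: 9.77
tcp_pos: [0.4675, 0.3204, 0.0535]
ee_rot: [[0.304, -0.953, -0.0], [-0.953, -0.304, -0.0], [0.0, 0.0, -1.0]]
wrist_force: [-0.7, 0.2, 0.2]
gripper_width: 0.157
gripper_force: 30.0
```

Call:
arm_command:
  deltas:
    - [0,0,0,0,0,0,1]
    - [0,0,0,0,0,0,1]
    - [0,0,0,0,0,0,1]
    - [0,0,0,0,0,0,1]
    - [0,0,0,0,0,0,1]
    - [0,0,0,0,0,0,1]

```text
time_s: 10.27
tcp_pos: [0.4676, 0.3204, 0.0535]
ee_rot: [[0.304, -0.953, -0.0], [-0.953, -0.304, 0.0], [-0.0, 0.0, -1.0]]
wrist_force: [0.3, 0.8, 0.1]
gripper_width: 0.161
gripper_force: 30.0
```

```bash
python3 -c "
from h import *
to([.5399,.0016,.053],-67.0)
s=sense();print(s['wrist_force'],s['moment'],s['gripper_width']*87)
# rack/board heights: stereo from first two wrist views, rack & board front edges, ready for later
"
```

```text
t 10.27 tcp [0.4676 0.3204 0.0535] yaw -72.3 turn [ 0.0001  0.     -0.0925] shift cm [32.57  2.8   0.05]
[0.32465765 0.80469798 0.10971148] [ 0.08182485  0.13025249 -0.1224709 ] 13.986670340333655
```

Handle gripped (14.0 mm). Now sliding gently into line with the bay.

Call:
arm_command:
  deltas:
    - [0,0,-0.001,0.2,0.1,0,1]
    - [0,0,-0.004,0.6,0.2,0,1]
    - [0,0,-0.009,1.2,0.4,0,1]
    - [0,0,-0.014,2,0.7,0,1]
    - [0,0,-0.02,2.8,1,0,1]
    - [0,0,-0.027,3.7,1.4,0,1]
    - [0,0,-0.034,4.6,1.7,0,1]
    - [0,0,-0.04,5.5,2,0,1]

```text
time_s: 10.93
tcp_pos: [0.4652, 0.2607, 0.0536]
ee_rot: [[0.342, -0.94, 0.0], [-0.94, -0.342, 0.0], [-0.0, -0.0, -1.0]]
wrist_force: [1.1, 3.3, -0.9]
gripper_width: 0.159
gripper_force: 30.0
```

```bash
python3 -c "
from h import *
to([.4618,.1857,.0535],-67.0)
print(sense()['wrist_force'])"
```

```text
t 10.93 tcp [0.4652 0.2607 0.0536] yaw -69.98 turn [-0.     0.    -0.052] shift cm [6.93 2.88 0.01]
[ 1.10041889  3.30987307 -0.92783981]
```

Call:
arm_command:
  deltas:
    - [0,0,-0.007,0.9,0.4,0,1]
    - [0,0,-0.014,1.8,0.8,0,1]
    - [0,0,-0.02,2.7,1.1,0,1]
    - [0,0,-0.027,3.6,1.5,0,1]
    - [0,0,-0.034,4.5,1.9,0,1]
    - [0,0,-0.041,5.4,2.3,0,1]
    - [0,0,-0.048,6.2,2.6,0,1]
    - [0,0,-0.052,6.7,2.8,0,1]

```text
time_s: 11.6
tcp_pos: [0.4617, 0.1881, 0.0536]
ee_rot: [[0.39, -0.921, -0.0], [-0.921, -0.39, -0.0], [0.0, 0.0, -1.0]]
wrist_force: [-0.3, 3.9, -0.9]
gripper_width: 0.161
gripper_force: 30.0
```

Call:
arm_command:
  deltas:
    - [0,0,0,0.2,0.1,0,1]
    - [0,0,0,0.2,0.1,0,1]
    - [0,0,0,0.2,0.1,0,1]

```text
time_s: 11.85
tcp_pos: [0.4616, 0.1861, 0.0535]
ee_rot: [[0.39, -0.921, -0.001], [-0.921, -0.39, -0.002], [0.001, 0.002, -1.0]]
wrist_force: [3.0, -2.5, -0.5]
gripper_width: 0.157
gripper_force: 30.0
```

```bash
python3 -c "
from h import *
import pickle
to([.4618,.1857,.0535],-67.0); print(sense()['wrist_force'])
c=capture('side'); pickle.dump(c,open('side5.pkl','wb'))
w=capture('wrist'); pickle.dump(w,open('wrist5.pkl','wb'))
crop(c,300,170,520,320,3.6,'pics/side5.png')"
```

```text
t 11.85 tcp [0.4616 0.1861 0.0535] yaw -67.02 turn [ 0.0017 -0.0014 -0.0004] shift cm [ 0.05 -0.   -0.  ]
[ 3.04770141 -2.535599   -0.46085512]
```

View pics/side5.png

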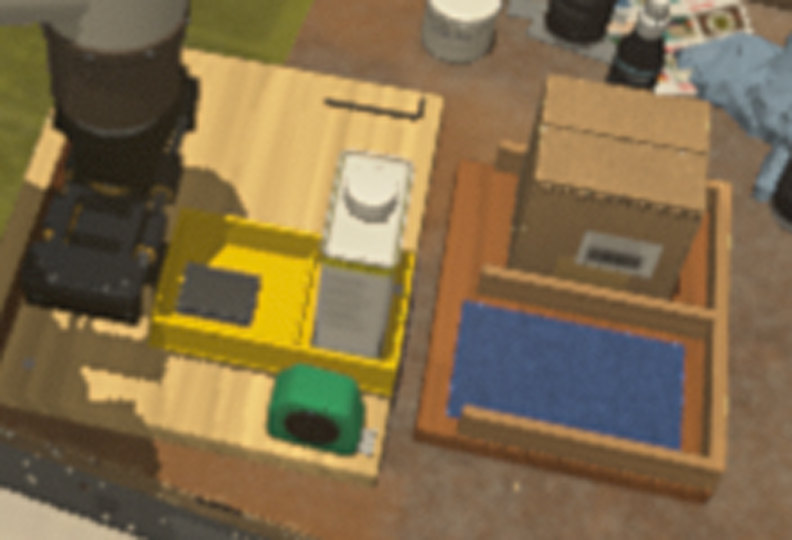

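The caddy stands just short of the board's edge, in line with the bay. Pad (218,295) and tin (365,200) are fine, and the tape (315,410) is clear. I'll check the line numerically: liner far edge (462,302)–(685,345), nose rim (413,252), (393,378).

```bash
python3 -c "
from h import *
import pickle
c=pickle.load(open('side5.pkl','rb')); f=lambda p:np.array(p)/3.6+[300,170]
o=np.array([.586,-.107]);a=np.radians(-67);x=np.array([np.cos(a),np.sin(a)]);y=np.array([-x[1],x[0]])
def L(n,p,z): d=atz(c,f(p),z)[:,:2]-o; print(n,np.c_[d@x,d@y].round(4).tolist())
L('liner far edge',[[462,302],[685,345]],.018)
L('nose rim',[[413,252],[393,378]],.062)
L('tail rim',[[180,212],[153,322]],.062)
L('near rail top outer/inner front end',[[462,412],[467,406]],.046)
L('mid rail top far/near front end',[[484,267],[482,276]],.046)
L('rack front edge',[[460,165],[417,435]],.018)
L('board front edge',[[442,97],[380,468]],.02)
"
```

```text
liner far edge [[-0.0805, 0.0442], [0.0695, 0.0448]]
nose rim [[-0.1203, 0.0449], [-0.1202, -0.0583]]
tail rim [[-0.2809, 0.0409], [-0.2786, -0.053]]
near rail top outer/inner front end [[-0.0735, -0.0624], [-0.0709, -0.0572]]
mid rail top far/near front end [[-0.0711, 0.0562], [-0.0717, 0.0483]]
rack front edge [[-0.095, 0.1678], [-0.0977, -0.0687]]
board front edge [[-0.1158, 0.2307], [-0.1178, -0.0998]]
```

The caddy is parallel and about 2 mm off-centre in the bay, so I'll correct that and cross the step while watching the forces.

Call:
arm_command:
  deltas:
    - [0,0,0,0.2,0,0,1]
    - [0,0,0,0.6,-0.1,0,1]
    - [0,0,0,1.1,-0.2,0,1]
    - [0,0,0,1.6,-0.2,0,1]
    - [0,0,0,2.2,-0.2,0,1]
    - [0,0,0,2.8,-0.2,0,1]
    - [0,0,0,3.4,-0.2,0,1]
    - [0,0,0,4,-0.2,0,1]

```text
time_s: 12.62
tcp_pos: [0.4794, 0.1505, 0.0535]
ee_rot: [[0.39, -0.921, 0.0], [-0.921, -0.39, 0.0], [-0.0, -0.0, -1.0]]
wrist_force: [-1.2, 3.9, 1.3]
gripper_width: 0.163
gripper_force: 30.0
```

Call:
arm_command:
  deltas:
    - [0,0,0,0.5,0,0,1]
    - [0,0,0,1,0,0,1]
    - [0,0,0,1.5,0,0,1]
    - [0,0,0,2,0,0,1]
    - [0,0,0,2.5,0,0,1]
    - [0,0,0,3,0,0,1]

```text
time_s: 13.12
tcp_pos: [0.4911, 0.1231, 0.0536]
ee_rot: [[0.39, -0.921, 0.0], [-0.921, -0.39, 0.0], [-0.0, -0.0, -1.0]]
wrist_force: [-1.4, 4.9, 1.7]
gripper_width: 0.16
gripper_force: 30.0
```

```bash
python3 -c "
from h import *
import pickle
to([.5399,.0016,.0535],-67.0); s=sense(); print(s['wrist_force'],s['moment'])
c=capture('side'); pickle.dump(c,open('side6.pkl','wb'))
crop(c,330,190,500,310,4.7,'pics/side6.png')"
```

```text
t 13.12 tcp [0.4911 0.1231 0.0536] yaw -67.02 turn [-0.0001  0.0001 -0.0004] shift cm [1.309e+01 2.500e-01 1.000e-02]
[-1.40858931  4.9039359   1.73230715] [ 1.30911669  0.54423474 -0.02700758]
```

View pics/side6.png

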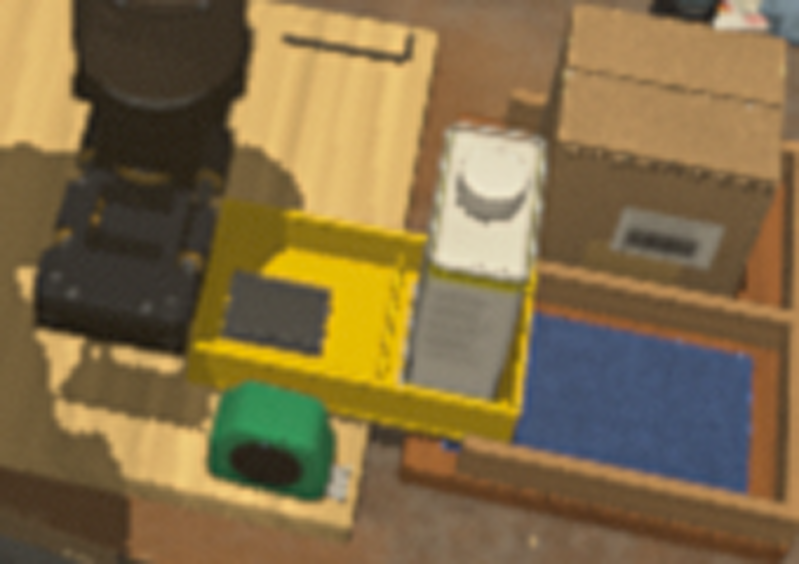

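The nose is inside the rails with clearance and the tin is upright. The moment (nose-heavy, about 1.4 N m) says the rack floor lies lower than the board. Keeping level and going on without more pictures.

Call:
arm_command:
  deltas:
    - [0,0,0,0.5,0,0,1]
    - [0,0,0,1,0,0,1]
    - [0,0,0,1.5,0,0,1]
    - [0,0,0,2,0,0,1]
    - [0,0,0,2.5,0,0,1]
    - [0,0,0,3,0,0,1]
    - [0,0,0,3.5,0,0,1]
    - [0,0,0,4,0,0,1]

```text
time_s: 13.83
tcp_pos: [0.5068, 0.0864, 0.0538]
ee_rot: [[0.39, -0.921, 0.0], [-0.921, -0.39, 0.0], [-0.0, -0.001, -1.0]]
wrist_force: [-2.6, 5.2, 4.0]
gripper_width: 0.159
gripper_force: 30.0
```

Call:
arm_command:
  deltas:
    - [0,0,0,0.5,0,0,1]
    - [0,0,0,1,0,0,1]
    - [0,0,0,1.5,0,0,1]
    - [0,0,0,2,0,0,1]
    - [0,0,0,2.5,0,0,1]
    - [0,0,0,3,0,0,1]
    - [0,0,0,3.5,0,0,1]
    - [0,0,0,4,0,0,1]

```text
time_s: 14.5
tcp_pos: [0.5225, 0.0498, 0.0542]
ee_rot: [[0.391, -0.921, 0.001], [-0.921, -0.391, 0.001], [-0.0, -0.001, -1.0]]
wrist_force: [-1.9, 4.7, 4.3]
gripper_width: 0.158
gripper_force: 30.0
```

```bash
python3 -c "
from h import *
to([.5399,.0016,.0535],-67.0); s=sense(); print(s['wrist_force'],s['moment'])"
```

```text
t 14.5 tcp [0.5225 0.0498 0.0542] yaw -67.01 turn [-0.0011  0.0003 -0.0002] shift cm [5.12 0.28 0.06]
[-1.91289261  4.74174627  4.28336958] [ 1.86537919e+00  6.68594582e-01 -1.31218658e-03]
```

Call:
arm_command:
  deltas:
    - [0,0,0,0.4,0,0,1]
    - [0,0,0,0.8,0,0,1]
    - [0,0,0,1.2,0,0,1]
    - [0,0,0,1.6,0,0,1]
    - [0,0,0,2,0,0,1]
    - [0,0,0,2.4,0,0,1]
    - [0,0,0,2.8,0,0,1]
    - [0,0,0,3,0,0,1]

```text
time_s: 15.17
tcp_pos: [0.5337, 0.0216, 0.0533]
ee_rot: [[0.39, -0.921, -0.001], [-0.921, -0.39, -0.0], [-0.0, 0.001, -1.0]]
wrist_force: [-0.9, 2.5, -1.5]
gripper_width: 0.157
gripper_force: 30.0
```

```bash
python3 -c "
from h import *
to([.5399,.0016,.0535],-67.0); s=sense(); print(s['wrist_force'],s['moment'])"
```

```text
t 15.17 tcp [0.5337 0.0216 0.0533] yaw -67.06 turn [ 0.0008  0.     -0.001 ] shift cm [ 2.08  0.21 -0.02]
[-0.89483346  2.5043359  -1.48770337] [ 0.8992844   0.27292664 -0.04963768]
```

The tail is off the board. Lowering in small steps until the floor takes the weight.

Call:
arm_command:
  deltas:
    - [0,0,0,0.2,0,0.1,1]
    - [0,0,0,0.3,0,0.1,1]
    - [0,0,0,0.4,0,0.2,1]
    - [0,0,0,0.5,0,0.2,1]
    - [0,0,0,0.5,0,0.2,1]

```text
time_s: 15.58
tcp_pos: [0.536, 0.0176, 0.0517]
ee_rot: [[0.391, -0.921, 0.0], [-0.921, -0.391, -0.0], [0.0, -0.0, -1.0]]
wrist_force: [0.2, 2.1, -0.8]
gripper_width: 0.157
gripper_force: 30.0
```

Call:
arm_command:
  deltas:
    - [0,0,0,0.1,0,0.1,1]
    - [0,0,0,0.2,0,0.1,1]
    - [0,0,0,0.2,0,0.1,1]
    - [0,0,0,0.2,0,0.1,1]

```text
time_s: 15.92
tcp_pos: [0.5369, 0.0159, 0.0509]
ee_rot: [[0.391, -0.921, 0.001], [-0.921, -0.391, 0.0], [0.0, -0.001, -1.0]]
wrist_force: [-2.3, 2.5, 2.9]
gripper_width: 0.159
gripper_force: 30.0
```

Call:
arm_command:
  deltas:
    - [0,0,0,0.1,0,0.1,1]
    - [0,0,0,0.2,0,0.1,1]
    - [0,0,0,0.2,0,0.1,1]
    - [0,0,0,0.2,0,0.1,1]

```text
time_s: 16.25
tcp_pos: [0.538, 0.0145, 0.0508]
ee_rot: [[0.391, -0.921, 0.002], [-0.921, -0.391, 0.001], [0.0, -0.002, -1.0]]
wrist_force: [-3.8, 5.4, 8.6]
gripper_width: 0.155
gripper_force: 30.0
```

Contact with the floor at TCP z ≈ 0.051. Easing up 1 mm and pushing to the stop.

Call:
arm_command:
  deltas:
    - [0,0,0,0.2,0,-0.1,1]
    - [0,0,0,0.4,0,-0.1,1]
    - [0,0,0,0.6,0,-0.1,1]
    - [0,0,0,0.8,0,-0.1,1]
    - [0,0,0,1,0,-0.1,1]
    - [0,0,0,1,0,-0.1,1]

```text
time_s: 16.75
tcp_pos: [0.5419, 0.0046, 0.0508]
ee_rot: [[0.39, -0.921, 0.001], [-0.921, -0.39, 0.0], [0.0, -0.001, -1.0]]
wrist_force: [-2.0, 3.4, 3.3]
gripper_width: 0.159
gripper_force: 30.0
```

Call:
arm_command:
  deltas:
    - [0,0,0,0.2,0,0,1]
    - [0,0,0,0.3,0,0,1]
    - [0,0,0,0.4,0,0,1]
    - [0,0,0,0.4,0,0,1]

```text
time_s: 17.08
tcp_pos: [0.5425, 0.0031, 0.0508]
ee_rot: [[0.39, -0.921, 0.0], [-0.921, -0.39, 0.003], [-0.002, -0.001, -1.0]]
wrist_force: [-6.8, 13.9, 6.1]
gripper_width: 0.157
gripper_force: 30.0
```

Along-axis force is about 15 N at the expected home position, so the nose is against the stop. Easing the push and releasing.

Call:
arm_command:
  deltas:
    - [0,0,0,0.1,0,0,1]
    - [0,0,0,0.1,0,0,1]
    - [0,0,0,0,0,0,1]
    - [0,0,0,-0.1,0,0,1]
    - [0,0,0,-0.2,0,0,1]
    - [0,0,0,-0.2,0,0,1]

```text
time_s: 17.58
tcp_pos: [0.5425, 0.0032, 0.0508]
ee_rot: [[0.391, -0.921, 0.001], [-0.921, -0.391, 0.0], [0.0, -0.001, -1.0]]
wrist_force: [-0.8, 5.0, 3.8]
gripper_width: 0.159
gripper_force: 30.0
```

Call:
arm_command:
  deltas:
    - [0,0,0,0,0,0,0.6]
    - [0,0,0,0,0,0,0.4]
    - [0,0,0,0,0,0,0.2]
    - [0,0,0,0,0,0,0]
    - [0,0,0,0,0,0,0]
    - [0,0,0,0,0,0,0]

```text
time_s: 18.08
tcp_pos: [0.5419, 0.0025, 0.0504]
ee_rot: [[0.39, -0.921, -0.0], [-0.921, -0.39, -0.0], [0.0, 0.0, -1.0]]
wrist_force: [0.4, 0.1, -0.3]
gripper_width: 0.464
gripper_force: 0.0
```

Call:
arm_command:
  deltas:
    - [0,0,0,0,0,-1,0]
    - [0,0,0,0,0,-3,0]
    - [0,0,0,0,0,-6,0]
    - [0,0,0,-2,0,-9,0]
    - [0,0,0,-5,0,-12,0]
    - [0,0,0,-8,0,-14,0]
    - [0,0,0,-10,0,-15,0]
    - [0,0,0,-10,0,-15,0]

```text
time_s: 18.75
tcp_pos: [0.5036, 0.0979, 0.2049]
ee_rot: [[0.394, -0.919, 0.007], [-0.919, -0.394, 0.003], [-0.0, -0.008, -1.0]]
wrist_force: [-0.6, -0.4, 0.1]
gripper_width: 0.501
gripper_force: 0.0
```

```bash
python3 - <<'E'
from h import *
import pickle
to([.5399,.0016,.0535],-67.0); s=sense(); print(s['wrist_force'])
w=capture('wrist'); c=capture('side'); pickle.dump((w,c),open('end.pkl','wb'))
# yellow body (caddy) extents in the side and wrist pictures, against those predicted for a caddy at home
o=np.array([.586,-.107]);a=np.radians(-67);x=np.array([np.cos(a),np.sin(a)]);y=np.array([-x[1],x[0]])
for n,p in(('wrist',w),('side',c)):
    h=cv2.cvtColor(p['pixels'],cv2.COLOR_BGR2HSV); m=cv2.inRange(h,(21,150,60),(33,255,255))
    k,lab,st,ce=cv2.connectedComponentsWithStats(m)
    i=1+np.argsort(-st[1:,4])[:3]; print(n,st[i].tolist())
    P=[[*(o+u*x+(v+.002)*y),.06] for u,v in((.082,.049),(.082,-.049),(-.082,-.049),(-.082,.049))]
    print(' predicted rim',proj(p,P).round(1).tolist())
    j=i[0]; q=np.argwhere(lab==j)[:,::-1]; hull=cv2.convexHull(q.astype(np.int32)); print(' quad',cv2.approxPolyDP(hull,4,True).reshape(-1,2).tolist())
E
```

```text
t 18.75 tcp [0.5036 0.0979 0.2049] yaw -66.79 turn [-0.0081  0.0003  0.0037] shift cm [10.29  0.58 15.13]
[-0.61469569 -0.39175872  0.12508061]
wrist [[317, 0, 65, 47, 660], [266, 0, 50, 50, 452], [303, 0, 5, 35, 67]]
 predicted rim [[259.0, -212.9], [394.6, -213.2], [381.3, 38.5], [268.2, 38.1]]
 quad [[381, 0], [377, 42], [347, 46], [317, 41], [366, 0]]
side [[162, 165, 162, 100, 4951], [424, 243, 75, 53, 1823], [25, 165, 46, 34, 691]]
 predicted rim [[500.3, 254.9], [499.9, 289.8], [426.3, 274.8], [430.7, 241.6]]
 quad [[323, 169], [288, 264], [238, 254], [164, 228], [163, 212], [186, 195], [278, 168]]
```

The caddy blob in the side picture spans columns 424–498. The stop's inner edge read earlier was about column 498, so the nose looks home. One numeric check of the gap, pad and tin before handing in.

```bash
python3 - <<'E'
from h import *
c=capture('side'); s=sense()
o=np.array([.586,-.107]);a=np.radians(-67);x=np.array([np.cos(a),np.sin(a)]);y=np.array([-x[1],x[0]])
def L(p,z): d=atz(c,p,z)[:,:2]-o; return np.c_[d@x,d@y].round(4).tolist()
print('stop inner top edge',L([[497.8,256],[497.8,297.8]],[.046,.046]))
h=cv2.cvtColor(c['pixels'],cv2.COLOR_BGR2HSV); m=cv2.inRange(h,(21,150,60),(33,255,255)); m[:,:424]=0
q=np.argwhere(m)[:,::-1]; q=q[(q[:,0]<505)&(q[:,1]>240)&(q[:,1]<297)]
print('quad',cv2.approxPolyDP(cv2.convexHull(q.astype(np.int32)),3,True).reshape(-1,2).tolist())
for r in (270,278,286): print(r,[tuple(int(v) for v in h[r,u]) for u in range(490,506)])
b=cv2.inRange(h,(100,110,30),(125,255,255))[235:300,424:510]; print('blue px',int((b>0).sum()))
d=cv2.inRange(h,(0,0,0),(180,90,95)); d[:245]=0; d[:,:428]=0; d[292:]=0; d[:,475:]=0
k,l,st,ce=cv2.connectedComponentsWithStats(d); i=1+np.argmax(st[1:,4]); print('pad blob',st[i],ce[i],L([ce[i]],.04))
t=cv2.inRange(h,(0,0,150),(180,70,255)); t[:150]=0;t[:,:440]=0;t[290:]=0;t[:,510:]=0
k,l,st,ce=cv2.connectedComponentsWithStats(t); i=1+np.argmax(st[1:,4]); print('tin blob',st[i],ce[i],'pred top',proj(c,[[*(o+.046*x),.178]]))
E
```

```text
stop inner top edge [[0.0798, 0.0572], [0.0812, -0.0597]]
quad [[502, 263], [495, 295], [424, 282], [430, 243], [475, 250]]
270 [(21, 48, 123), (19, 48, 127), (20, 44, 132), (20, 47, 135), (20, 42, 135), (20, 47, 137), (20, 45, 137), (21, 45, 136), (22, 42, 133), (19, 55, 131), (16, 104, 150), (16, 134, 162), (16, 127, 129), (15, 107, 114), (14, 103, 119), (16, 101, 121)]
278 [(20, 47, 131), (21, 44, 132), (21, 45, 135), (20, 47, 136), (21, 45, 135), (20, 44, 127), (21, 82, 109), (23, 199, 142), (23, 223, 206), (19, 162, 191), (16, 139, 176), (15, 137, 167), (16, 114, 137), (14, 95, 123), (14, 96, 117), (15, 102, 118)]
286 [(22, 84, 143), (22, 67, 130), (21, 90, 116), (22, 175, 128), (23, 231, 129), (23, 223, 110), (23, 235, 129), (24, 241, 197), (24, 215, 221), (20, 157, 193), (16, 136, 176), (16, 130, 163), (15, 114, 132), (15, 99, 121), (15, 94, 122), (16, 97, 121)]
blue px 0
pad blob [432 260  21  16 274] [442.2189781  267.58759124] [[-0.046, -0.0041]]
tin blob [483 228  23  34 580] [493.85517241 244.55      ] pred top [[497.66962777 238.73312409]]
```

Yellow meets the wooden stop directly with no gap. The pad is in the well at about (−46, −4) mm, the tin is upright, and the robot is clear. Handing in.

```bash
python3 -c "
from station import *
print(finish_job())"
```

```text
the job is handed in; nothing more can be done
None
```

The job is handed in after about 19 s of robot time: the pad lies in the rear well, and the caddy was slid home against the stop in the blue-lined bay with the tin standing and the robot clear (my own checks; no verdict was returned), and I viewed 11 pictures where the limit was 10.

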